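Put a glued carton under the ratchet flap press

TASK

Put the freshly glued carton in the bench press: take the bar by its black rubber grip and click it up its toothed post, keeping off the red release lever, until the foot hangs on the ratchet well clear of the carton's sprung-up flaps, then let go of it. Slide the carton under the foot from the open side, snug and square against both the side fence and the end stop. Then squeeze the red lever towards the bar to lift the pawl and lower the foot gently until it bears on the carton and both flaps are shut flat (not left hanging on a tooth), and let go, without crushing or tipping the carton or disturbing the other things.

Things in the scene. Friction and masses are not known exactly. Their poses are not given: they have to be found in the camera images.
- press: Fixed bench press, with all it carries. Origin on the bench under the middle of its foot, 20 mm from seat in +x; x points to the end stop, y to the side fence and post. Blue base plate; steel post 30 mm square, 282 mm tall, centred 150 mm in +y, with saw teeth 15 mm apart on its +x face; a yellow bar slides on it, its free end towards -y.
- seat (a point): On the bench, below the middle of the carton when seated; axes as the press. End stop: aluminium strip, face 100 mm from here in +x, 36 mm to either side in y. Side fence: aluminium strip, face 32 mm from here in +y, only from x +22 to +102 mm, so the carton's -x half is free on both sides for fingers. Both 35 mm high. The -y and -x sides are open.
- rail (a joint): Height of the bar (m), 0 to 0.125; 0.45 to 0.6 kg with its foot. Lifting it over a tooth takes 10 to 20 N; let go, its pawl catches the next tooth below: it hangs at 0.0005, 0.0155, 0.0305 and so on to 0.1205. The foot's screw spindle is set differently each time, so the foot meets the shut carton at an unknown 0.051 to 0.070: feel for it. Let go higher, it may hang on a tooth, flaps ajar.
- lift_grip (a point): Middle of the black rubber lifting grip at the bar's free end: 20 mm wide in x, 22 mm high, 50 mm long in y. Moves with the bar, axes as the press; 64 mm above the bench when joint rail is 0. Pinch it across x.
- release_grip (a point): On the bar's centre line, 90 mm from lift_grip towards the post (100 mm from its face), same height and axes: pinch bar and red lever together here, across x. The bar reaches 10 mm to either side. The lever, a round bar 10 mm thick at the same height, is on the +x side, its axis 32 mm from here free, 21 mm squeezed (47 and 36 mm over both). Grip the bar too as the pawl clears, or it drops.
- lever (a joint): Angle of the red release lever (rad): 0 free, 0.12 pawl just clear of the teeth, 0.16 fully squeezed. The pawl is its other end, one piece with it. About 8 N at release_grip squeezes it; it springs back. With the pawl clear, only the hand carries the bar. The foot, a rubber-faced plate 50 mm in x by 56 mm in y, hangs under the bar 30 mm from release_grip in -y, its underside 45 to 64 mm below the bar's centre line.
- carton_mid (a point): Centre of the brown carton, 35 mm above its underside: 200 mm long (its x), 64 mm wide (y), 70 mm high with flaps shut, 0.25 to 0.5 kg. It starts on the bench on the open -y side of the press, its -x end nearest the robot. Its two long top flaps stand up along the middle to 82 mm above the bench.
- carton: The whole carton with its flaps; origin under its centre on its underside, axes as carton_mid.
- flap_left (a joint): Angle of the carton's flap hinged on its +y long edge (rad): 0 shut flat, about 0.38 sprung open. The two flaps together need about 2 N to press shut.
- flap_right (a joint): The same for the flap hinged on its -y long edge.
- tape_roll: Bystander: brown tape roll lying flat, 110 mm across, 48 mm high; origin under its centre.
- film_roll: Bystander: pale stretch-film roll standing upright, 84 mm across, 230 mm high; origin under its centre.
- small_tote: Bystander: small lidded tote with red clips, 110 x 160 x 90 mm; origin under its centre.
Not all that is in view belongs to the job. Leave any turquoise look-alike of the carton alone.

How it is judged (in metres and radians):
On the way, in this order (a step that is already met when the one before it is completed fails the run):
1. the bar hangs on its ratchet, let go, with the foot clear of the flaps (joint rail above 0.072) (value of joint rail above 0.072 m and velocity of joint rail below 0.01 m/s and contact force between the fingers and rail below 0.2 N), for 0.2 s.
2. the carton is under the raised foot, against fence and end stop (middle within 8 mm of the seat, square within 0.06 rad) (value of joint rail above 0.072 m and horizontal distance between carton_mid and seat below 0.008 m and angle between the x axis of carton_mid and the x axis of seat, either way round below 0.06 rad), for 0.2 s.
At the end, for the whole second after the job is handed in: The carton stands still and level with its middle within 8 mm of the seat and square within 0.06 rad; the foot rests on it (over 0.5 N) and holds both flaps within 0.05 rad of shut; the robot has let go (horizontal distance between carton_mid and seat below 0.008 m and angle between the x axis of carton_mid and the x axis of seat, either way round below 0.06 rad and value of joint each of flap_left, flap_right below 0.05 rad and contact force between rail and carton above 0.5 N and angle between carton_mid's own z axis and vertical below 0.06 rad and linear speed of carton below 0.02 m/s); the robot touches nothing.
It fails at once if the carton is pressed by the foot, or driven against the press, with more than 30 N (contact force between carton and press above 30 N).
It fails at once if the bar is pulled up with the release lever squeezed, before the carton is in place (horizontal distance between carton_mid and seat above 0.05 m and contact force between the fingers and lever above 2 N and value of joint lever above 0.13 rad and velocity of joint rail above 0.03 m/s).
It fails at once if the bar is let fall or driven down on the carton faster than 0.12 m/s (velocity of joint rail below -0.12 m/s and contact force between rail and carton above 0.5 N).
It fails at once if the carton is tipped more than 0.3 rad (angle between carton_mid's own z axis and vertical above 0.3 rad).
It fails at once if the tape roll, the film roll or the small tote is moved more than 30 mm (distance of any of tape_roll, film_roll, small_tote from where it was at the start of the episode above 0.03 m).
It also fails if it takes over 66 s, if anything falls off the work surface, if the arm or the gripper's body presses on something with over 40 N, if the wrist force passes 120 N, or if a joint passes its speed limit or range.

ROBOT

A 7-joint arm with a two-finger parallel gripper is mounted at the origin on the work surface. World frame = base frame: x ahead of the robot, y to its left, z up, the work surface at z = 0. Lengths are in mm, angles in rad, forces in N, time in s.
With the tool pointing down it reaches from about 425 to 800 mm from the base axis. Payload 8.3 kg.
Tool frame: the origin (TCP) lies where the fingers leave the gripper's body, on its centre line; the fingertips stand env.tip_extent ahead of it and the grasp point (between the pads) lies 54 mm ahead of it (env.tip_extent is the distance from the TCP to the fingertips, in mm); z points along the fingers, y is the line along which they close (so a half turn about z gives the same grasp; the last joint's range is limited). The gripper opens to 85 mm and grips with 20 to 120 N. Pads are 22 mm wide; open, the fingers measure 114 mm over their backs; the gripper's body (76 mm by 85 mm) begins 54 mm behind the grasp point. The pads swing forward as they close: fully open they stand 13 mm farther back than shut.
Start: joints at [-1.203, 0.383, 0.016, 1.37, -0.006, 1.388, -0.046], TCP at [260.952, 567.902, 303.879] pointing down, gripper open.
Joint ranges: [-2.95, 2.95], [-0.25, 2.06], [-1.52, 1.56], [0.18, 2.33], [-1.44, 4.58], [0.02, 2.06], [-3.01, 3.01]. Speed limits (rad/s): [2.39, 2.39, 3.01, 3.01, 3.14, 3.14, 3.14].

INTERFACE

Orientations are given as a unit quaternion [x, y, z, w].
In Python, from rig import sensors, read_camera, order, env gives the robot as it stands. The module is installed in compiled form; this text tells all that it offers.
- The arm moves only by the shell command python3 -m handwheel 'ROWS' [OPENING] [FORCE]. ROWS is JSON, a list of rows, each an object with "xyz": the shift along the tool's x, y, z in units of 50 mm (1.0 is 50 mm), a list of three; "spin": the turn about the tool's z in degrees. A call has exactly 10 rows; each row shifts and turns the commanded pose from where the row before left it, along the tool's axes as they then stand; what a row does not reach is not made up. A row lasts 1/8 s, in which the tool goes at most 62.5 mm and 10.7 degrees, less where a joint would pass 70% of its speed; a pose out of reach is approached as far as the arm can. A call is refused whole if a number of a shift passes 1 or a number of a turn 10.7, either way. A call with a gripper value outside its range is refused whole. OPENING is the finger opening in mm, from 0 to 85.4, set as the call begins (- or left out, the last holds). The fingers move at their own pace and stop on an object; FORCE is the grip in N (left out, the last holds). Time passes only in rows, so rows that do not move let the fingers close, or fill a call up. It gives the time, the measured TCP pose, the force, the opening and the grip force at its end, in the units of the state.
- sensors.get_state(): the state, without advancing time (a new reading comes with each control period).
- read_camera(name): name is "side" or "top" or "wrist"; returns a dict with "image" (480x640x3 uint8, blue, green, red), "range_z" (480x640 float32, mm along the optical axis (not along the pixel's ray), 0 where there is no reading), "K" (3x3 intrinsics, pixels), "rvec" (rotation vector, rad) and "tvec" (3), from world to camera coordinates, as OpenCV has them; the wrist camera has in their place "T_tool_cam" (4x4, takes a point from camera to tool coordinates, whose origin is the TCP and whose axes are the flange's). Camera axes: x right, y down, z forward; pixel columns grow to the right and rows downward; lengths in mm; the calibration is good to about 2 mm. The wrist camera is an equidistant fisheye: a pixel r from the principal point sees the ray r / f radians off the axis. A picture is of the moment at which its call begins: read the wrist's pose just before it.
- order.close_job(): hands the job in; it is judged then, once.
The state is a dict: "time": time; "joints": joint angles; "qvel": joint speeds; "joint_efforts": joint torques, N m; "ee_pos": TCP position; "eef_rot": TCP orientation; "force": force on the tool from outside, world axes, zero at the start; "moment": the same for the moment, N m; "finger_gap": opening from 0.0 (shut) to 1.0 (fully open); "gripper_force": force on a finger pad.
Only numpy, scipy, OpenCV 4.12 (cv2) and the standard library are available. Lean on these libraries where they do the work, as an engineer would, in place of code of your own. Each camera call takes 0.05 s, during which the arm holds its last target. There are 200 camera calls.

## Working session

There is one attempt and no reset: what is moved stays moved. The work goes in short steps, Python scripts to look and compute and a shell command to move; the robot and the scene stay as the last step left them, time stands still between calls to the robot, and variables do not carry over. Pictures are saved under pics/ and viewed, at most 10 in all, crops included, and the job is handed in when it is done.

```bash
mkdir -p pics
cat > h.py <<'E'
import numpy as np, cv2
from rig import sensors, read_camera, order, env
from scipy.spatial.transform import Rotation as R
def cloud(c):
    K=c["K"]; z=c["range_z"].astype(float); v,u=np.mgrid[:480,:640]
    p=np.stack([(u-K[0,2])/K[0,0]*z,(v-K[1,2])/K[1,1]*z,z],-1)
    Rm=cv2.Rodrigues(np.array(c["rvec"],float))[0]
    w=(p-np.array(c["tvec"]).reshape(3))@Rm
    w[z==0]=np.nan
    return w
E
python3 - <<'E'
from h import *
s=sensors.get_state(); print(s, env.tip_extent)
for n in ["top","side"]:
    c=read_camera(n); cv2.imwrite(f"pics/{n}0.png",c["image"]); np.save(f"{n}0.npy",cloud(c))
    print(n,c["K"],c["rvec"],c["tvec"])
E
```

```text
{'time': 0.0, 'joints': array([-1.20287346,  0.38425166,  0.01636445,  1.37122753, -0.00631749,
        1.38818293, -0.04653283]), 'qvel': array([ 5.87231420e-04,  7.64167937e-04,  3.07910975e-05, -1.78467101e-03,
       -5.76214622e-04, -1.62304024e-03, -9.16246100e-04]), 'joint_efforts': array([ 4.89775503e-04, -6.27583337e+01,  8.44715070e-01, -3.71834600e+01,
        1.67048990e-02,  1.38980433e-02,  2.70521423e-05]), 'ee_pos': array([260.80863864, 567.56073786, 302.8369942 ]), 'eef_rot': array([ 2.13731630e-01,  9.76891892e-01, -9.88968923e-04, -2.07093872e-04]), 'force': array([ 0.09382883, -0.16671182, -0.71779487]), 'moment': array([-0.00841751, -0.00667699, -0.01610329]), 'gripper_force': 0.0, 'finger_gap': 0.9957395776557383} 72.6
top [[599.36625054   0.         326.42026315]
 [  0.         599.36625054 240.99637369]
 [  0.           0.           1.        ]] [ 2.12746218 -2.17517327  0.14470993] [ -24.8384233   510.48204387 1359.79566436]
side [[523.49910523   0.         325.25630972]
 [  0.         523.49910523 232.83933065]
 [  0.           0.           1.        ]] [ 2.05220608 -0.51828191  0.26865608] [-488.93037355  161.90941269 1119.33681097]
```

View pics/top0.png

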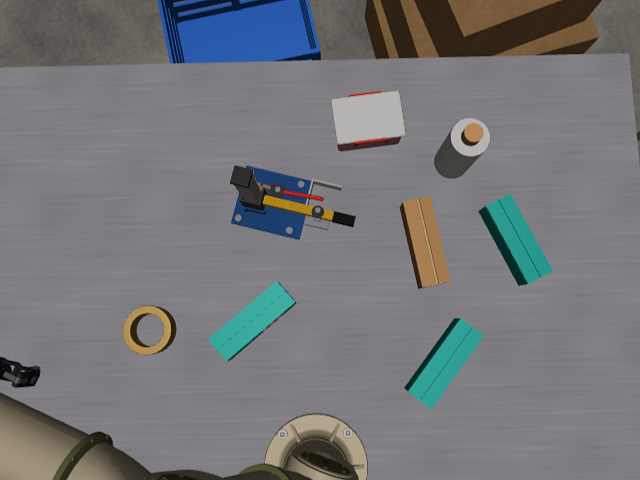

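View pics/side0.png

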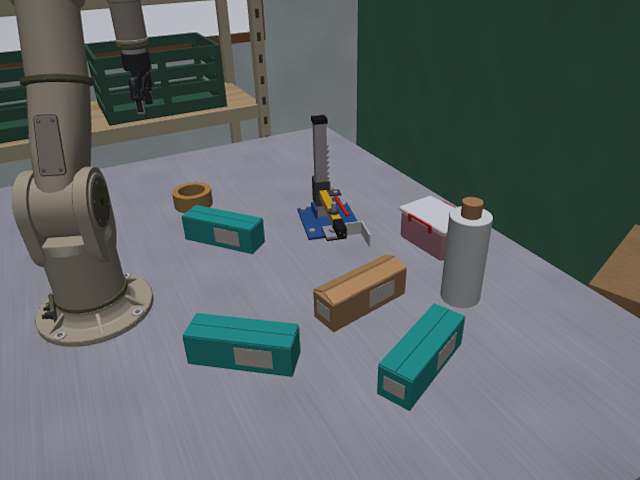

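Top view: brown carton at (425,243). The possible mix-ups are turquoise boxes at (515,240), (445,362) and (252,320). The black grip is at (343,220), and could be confused with the black post cap at (243,176). The red lever is at (300,193), and could be confused with the tote's red clips at (370,142). By the description I choose the brown box and the grip at the free end of the yellow bar; I'll check that in a crop and measure.

Run:
```python
from h import *
w=np.load("top0.npy"); im=cv2.imread("pics/top0.png"); hsv=cv2.cvtColor(im,cv2.COLOR_BGR2HSV)
def roi(m,x0,x1,y0,y1):
    k=np.zeros_like(m); k[y0:y1,x0:x1]=m[y0:y1,x0:x1]; return k
H,S,V=[hsv[...,i].astype(int) for i in range(3)]
def rect(name,k):
    P=w[k>0]; P=P[~np.isnan(P).any(1)]
    r=cv2.minAreaRect(P[:,:2].astype(np.float32)); print(name,len(P),r,"z",np.percentile(P[:,2],[2,50,98]).round(1),"med",np.median(P,0).round(1)); return P
z=w[...,2]
rect("carton",roi((z>55)&(z<100),385,465,185,300))
rect("grip",roi((V<60)&(z>45)&(z<90),325,365,200,235))
P=rect("bar",roi((H>15)&(H<32)&(S>150)&(z>50),250,340,185,230))
d=np.linalg.svd(P[:,:2]-P[:,:2].mean(0),full_matrices=0)[2][0]; print("bar dir",d,np.degrees(np.arctan2(d[1],d[0])))
rect("posttop",roi((z>265)&(z<300),220,265,155,215))
rect("base",roi((H>100)&(H<125)&(S>120)&(z<30),225,320,155,245))
rect("lever",roi(((H<8)|(H>172))&(S>150)&(z>40),270,330,180,205))
rect("alu",roi((S<60)&(V>110)&(z>25)&(z<45),295,350,170,235))
rect("tape",roi((z>30)&(z<60),115,185,295,365)); rect("film",roi((z>150),430,500,110,185)); rect("tote",roi((z>70)&(z<110),325,415,85,155))
rect("tq",roi((z>50)&(z<100),200,305,270,370))
cv2.imwrite("pics/crop0.png",cv2.resize(im[150:300,220:460],None,fx=3.3,fy=3.3,interpolation=cv2.INTER_CUBIC))
```

```text
carton 2589 ((501.5169677734375, -262.1653747558594), (200.06663513183594, 66.08860778808594), 10.653300285339355) z [61.4 76.  85. ] med [ 499.2 -259.8   76. ]
grip 75 ((553.2440185546875, -75.73050689697266), (48.54972457885742, 21.480775833129883), 74.69087982177734) z [68.  87.6 89.8] med [548.9 -76.5  87.6]
bar 623 ((593.4017944335938, 30.81127166748047), (178.0299530029297, 43.240299224853516), 75.11389923095703) z [70.5 90.4 96.7] med [583.9  43.9  90.4]
bar dir [0.30299729 0.95299142] 72.36228365469873
posttop 374 ((608.685302734375, 127.26109313964844), (37.04252243041992, 37.34249496459961), 75.12908935546875) z [273.4 282.9 287.4] med [607.4 126.5 282.9]
base 2267 ((611.038818359375, 92.02588653564453), (169.40968322753906, 143.56089782714844), 75.04467010498047) z [ 2.4  8.9 15.9] med [582.1  84.9   8.9]
lever 145 ((610.0639038085938, 15.708839416503906), (90.45670318603516, 9.572175979614258), 78.0797348022461) z [78.  84.5 89.7] med [609.1  16.9  84.5]
alu 298 ((598.6753540039062, -25.29279327392578), (72.18743133544922, 109.7851791381836), 74.9642333984375) z [29.9 38.1 43.6] med [563.9 -17.4  38.1]
tape 1133 ((316.79022216796875, 372.80157470703125), (110.30872344970703, 107.89240264892578), 89.37793731689453) z [33.3 48.3 54.4] med [315.3 373.5  48.3]
film 1489 ((700.9898071289062, -340.80145263671875), (82.24945068359375, 84.09922790527344), 30.227108001708984) z [154.6 201.2 233.6] med [ 692.6 -333.5  201.2]
tote 3314 ((790.5235595703125, -138.06825256347656), (119.49262237548828, 160.095703125), 6.078742504119873) z [82.6 88.8 94.8] med [ 788.4 -137.8   88.8]
tq 2644 ((331.32861328125, 134.90097045898438), (65.1653060913086, 200.0929718017578), 39.454872131347656) z [63.3 70.6 76.2] med [330.6 135.3  70.6]
```

View pics/crop0.png

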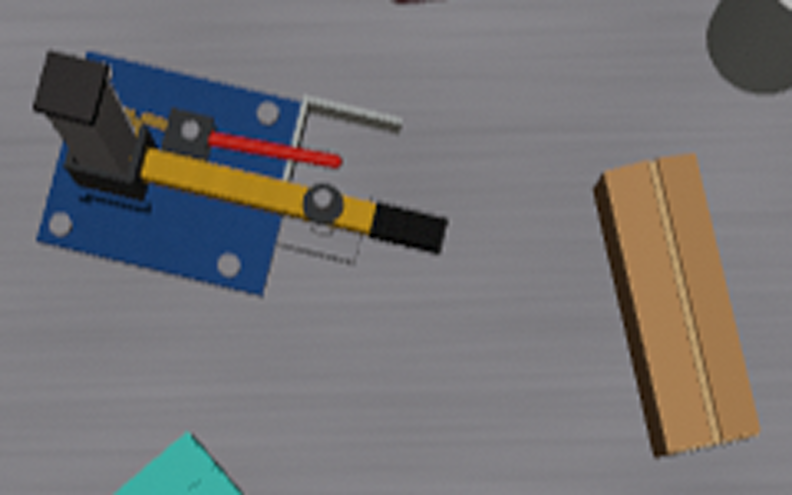

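The crop confirms the brown carton with the lengthwise seam and the black grip at the free end of the yellow bar. One refinement of the press frame and the wording of the first move:

```bash
cat >> h.py <<'E'
def tool():
    s=sensors.get_state(); r=R.from_quat(s["eef_rot"]); M=r.as_matrix()
    return np.array(s["ee_pos"]),M,s
def plan(target,ydeg,n):
    "n equal world steps to target TCP with tool y at world angle ydeg (mod 180); prints rows (units), tool down"
    p,M,s=tool(); a=np.degrees(np.arctan2(M[1,1],M[0,1])); d=(ydeg-a+90)%180-90
    st=(np.array(target)-p)/n/50; out=[]
    for i in range(n):
        an=np.radians(a+d*i/n); ty=np.array([np.cos(an),np.sin(an),0]); tz=np.array([0,0,-1.]); tx=np.cross(ty,tz)
        out.append([round(float(v),3) for v in (st@tx,st@ty,st@tz)])
    print("TCP",p.round(1),"yaw",round(a,2),"spin/row",round(-d/n,3)); print(out)
def PF(o,yaw=-15.0):
    c,s=np.cos(np.radians(yaw)),np.sin(np.radians(yaw)); Rm=np.array([[c,-s,0],[s,c,0],[0,0,1]])
    o=np.array([*o,0.]); return (lambda q:o+Rm@np.array(q,float)),(lambda w:(w-o)@Rm)
E
python3 - <<'E'
from h import *
f,g=PF((569.9,-17.6))
w=np.load("top0.npy"); im=cv2.imread("pics/top0.png"); hsv=cv2.cvtColor(im,cv2.COLOR_BGR2HSV).astype(int)
q=g(w)
def rng(n,m):
    m=m&~np.isnan(q).any(-1); P=q[m]; print(n,len(P),np.percentile(P,[1,50,99],axis=0).round(1).tolist())
X,Y,Z=q[...,0],q[...,1],q[...,2]
b=(abs(X)<140)&(abs(Y)<100)
rng("endstop",b&(Z>31)&(Z<39)&(X>65)&(Y<30)&(Y>-45))
rng("fence",b&(Z>31)&(Z<39)&(X<78)&(X>0)&(Y>15)&(Y<45))
rng("grip",b&(hsv[...,2]<60)&(Z>84)&(Z<95)&(Y<-20)&(abs(X)<25))
rng("bar",b&(hsv[...,0]>15)&(hsv[...,0]<32)&(hsv[...,1]>150)&(Z>84)&(Z<97))
rng("posttop",(abs(X)<60)&(Z>279)&(Z<287)&(abs(Y-150)<50))
plan(f([0,-60,303]),-15,20)
E
```

```text
endstop 54 [[78.9, -35.5, 31.1], [81.7, -2.4, 35.4], [84.4, 29.7, 39.0]]
fence 38 [[21.4, 17.5, 31.9], [51.2, 33.2, 35.5], [77.2, 35.9, 38.9]]
grip 175 [[-11.6, -84.3, 85.1], [-1.6, -60.2, 91.2], [9.2, -36.1, 94.8]]
bar 409 [[-10.4, -35.2, 84.7], [-1.6, 45.3, 91.0], [9.4, 98.7, 96.7]]
posttop 327 [[-18.2, 131.6, 279.3], [-0.0, 149.9, 283.0], [17.7, 167.6, 286.8]]
TCP [260.8 567.6 303. ] yaw 65.32 spin/row 4.016
[[-0.535, -0.462, -0.0], [-0.566, -0.423, -0.0], [-0.595, -0.383, -0.0], [-0.62, -0.34, -0.0], [-0.642, -0.296, -0.0], [-0.661, -0.25, -0.0], [-0.677, -0.203, -0.0], [-0.69, -0.155, -0.0], [-0.699, -0.106, -0.0], [-0.705, -0.057, -0.0], [-0.707, -0.008, -0.0], [-0.706, 0.042, -0.0], [-0.701, 0.091, -0.0], [-0.693, 0.14, -0.0], [-0.681, 0.188, -0.0], [-0.667, 0.235, -0.0], [-0.648, 0.282, -0.0], [-0.627, 0.326, -0.0], [-0.603, 0.369, -0.0], [-0.575, 0.411, -0.0]]
```

```bash
python3 -m handwheel '[{"xyz":[-0.535,-0.46,0],"spin":4},{"xyz":[-0.565,-0.42,0],"spin":4},{"xyz":[-0.595,-0.38,0],"spin":4},{"xyz":[-0.62,-0.34,0],"spin":4},{"xyz":[-0.64,-0.3,0],"spin":4},{"xyz":[-0.66,-0.25,0],"spin":4},{"xyz":[-0.68,-0.2,0],"spin":4},{"xyz":[-0.69,-0.155,0],"spin":4},{"xyz":[-0.7,-0.105,0],"spin":4},{"xyz":[-0.705,-0.055,0],"spin":4}]' 85 60
python3 -m handwheel '[{"xyz":[-0.705,-0.01,0],"spin":4},{"xyz":[-0.705,0.04,0],"spin":4},{"xyz":[-0.7,0.09,0],"spin":4},{"xyz":[-0.69,0.14,0],"spin":4},{"xyz":[-0.68,0.19,0],"spin":4},{"xyz":[-0.665,0.235,0],"spin":4},{"xyz":[-0.65,0.28,0],"spin":4},{"xyz":[-0.625,0.325,0],"spin":4},{"xyz":[-0.6,0.37,0],"spin":4},{"xyz":[-0.575,0.41,0],"spin":4}]'
cat > look.py <<'E'
import sys
from h import *
p,M,s=tool(); c=read_camera("wrist"); cv2.imwrite(f"pics/{sys.argv[1]}.png",c["image"])
K=c["K"]; z=c["range_z"].astype(float); v,u=np.mgrid[:480,:640]
a=(u-K[0,2])/K[0,0]; b=(v-K[1,2])/K[1,1]; r=np.hypot(a,b)+1e-9; t=np.tan(np.minimum(r,1.5))/r
P=np.stack([a*t*z,b*t*z,z],-1); T=np.array(c["T_tool_cam"])
w=(P@T[:3,:3].T+T[:3,3])@M.T+p; w[z==0]=np.nan; np.save(sys.argv[1]+".npy",w)
E
python3 look.py w1
python3 - <<'E'
from h import *
f,g=PF((569.9,-17.6)); w=np.load("w1.npy"); q=g(w); hsv=cv2.cvtColor(cv2.imread("pics/w1.png"),cv2.COLOR_BGR2HSV).astype(int)
X,Y,Z=q[...,0],q[...,1],q[...,2]; ok=~np.isnan(q).any(-1)
for n,m in dict(bar=(hsv[...,0]>15)&(hsv[...,0]<35)&(hsv[...,1]>140)&(abs(X)<30)&(Z>60)&(Z<130)&(abs(Y-20)<100),grip=(hsv[...,2]<70)&(abs(X)<25)&(Y<-25)&(Y>-110)&(Z>70)&(Z<110),end=(Z>28)&(Z<42)&(X>65)&(X<95)&(abs(Y)<50)).items():
    m=m&ok; print(n,m.sum(), np.percentile(q[m],[1,50,99],axis=0).round(1).tolist() if m.any() else 0)
plan(f([-1,-58,133.5]),-15,10)
E
```

```text
time: 1.35
ee_pos: [409.4, 244.6, 303.9]
eef_rot: [0.537, 0.844, 0.0, -0.0]
force: [0.3, -0.3, -0.6]
finger_gap: 0.996
gripper_force: 0.0
time: 2.6
ee_pos: [556.3, -75.9, 304.0]
eef_rot: [0.793, 0.609, -0.0, 0.0]
force: [-0.4, 0.6, -0.1]
finger_gap: 0.998
gripper_force: 0.0
bar 4109 [[-10.0, -35.2, 88.6], [-0.2, 50.8, 90.4], [9.4, 112.8, 92.5]]
grip 1529 [[-10.6, -84.3, 89.7], [-0.3, -60.0, 91.3], [9.4, -36.9, 93.0]]
end 510 [[66.1, -35.3, 28.2], [80.5, 6.8, 34.8], [83.9, 35.4, 36.8]]
TCP [556.8 -80.9 304. ] yaw -15.41 spin/row -0.041
[[0.013, -0.01, 0.341], [0.013, -0.01, 0.341], [0.013, -0.009, 0.341], [0.013, -0.009, 0.341], [0.013, -0.009, 0.341], [0.013, -0.009, 0.341], [0.013, -0.009, 0.341], [0.013, -0.009, 0.341], [0.013, -0.009, 0.341], [0.013, -0.009, 0.341]]
```

View pics/w1.png

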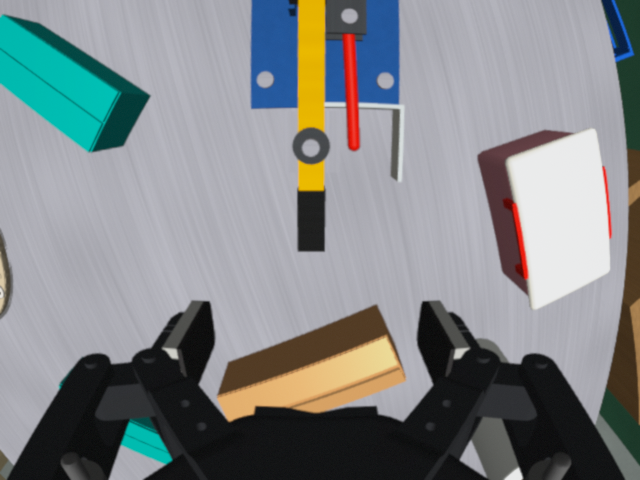

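The wrist view shows the bar running up the image with the black grip at (311,220), centred between the fingers; the lever ends at (354,148), clear of the pads. Both cameras put the grip middle at press y = -60, with its height matching rail 0.0155. Descending and pinching.

```bash
python3 -m handwheel '[{"xyz":[0.01,-0.01,0.34],"spin":-0.04},{"xyz":[0.01,-0.01,0.34],"spin":-0.04},{"xyz":[0.01,-0.01,0.34],"spin":-0.04},{"xyz":[0.01,-0.01,0.34],"spin":-0.04},{"xyz":[0.01,-0.01,0.34],"spin":-0.04},{"xyz":[0.01,-0.01,0.34],"spin":-0.04},{"xyz":[0.01,-0.01,0.34],"spin":-0.04},{"xyz":[0.01,-0.01,0.34],"spin":-0.04},{"xyz":[0.01,-0.01,0.34],"spin":-0.04},{"xyz":[0.01,-0.01,0.34],"spin":-0.04}]'
python3 -m handwheel '[{"xyz":[0,0,0],"spin":0},{"xyz":[0,0,0],"spin":0},{"xyz":[0,0,0],"spin":0},{"xyz":[0,0,0],"spin":0},{"xyz":[0,0,0],"spin":0},{"xyz":[0,0,0],"spin":0},{"xyz":[0,0,0],"spin":0},{"xyz":[0,0,0],"spin":0},{"xyz":[0,0,0],"spin":0},{"xyz":[0,0,0],"spin":0}]' 5 80
```

```text
time: 3.9
ee_pos: [552.5, -67.4, 132.7]
eef_rot: [0.789, 0.614, -0.0, 0.0]
force: [0.1, -0.1, -0.9]
finger_gap: 0.997
gripper_force: 0.0
time: 5.15
ee_pos: [554.3, -67.9, 135.1]
eef_rot: [0.79, 0.613, 0.002, 0.002]
force: [6.3, -0.9, -1.5]
finger_gap: 0.216
gripper_force: 79.2
```

```bash
python3 -m handwheel '[{"xyz":[0,0,-0.15],"spin":0},{"xyz":[0,0,-0.15],"spin":0},{"xyz":[0,0,-0.15],"spin":0},{"xyz":[0,0,-0.15],"spin":0},{"xyz":[0,0,-0.15],"spin":0},{"xyz":[0,0,-0.15],"spin":0},{"xyz":[0,0,-0.15],"spin":0},{"xyz":[0,0,-0.15],"spin":0},{"xyz":[0,0,-0.15],"spin":0},{"xyz":[0,0,-0.15],"spin":0}]'
python3 -m handwheel '[{"xyz":[0,0,-0.1],"spin":0},{"xyz":[0,0,-0.1],"spin":0},{"xyz":[0,0,-0.1],"spin":0},{"xyz":[0,0,-0.1],"spin":0},{"xyz":[0,0,-0.1],"spin":0},{"xyz":[0,0,-0.1],"spin":0},{"xyz":[0,0,0],"spin":0},{"xyz":[0,0,0],"spin":0},{"xyz":[0,0,0],"spin":0},{"xyz":[0,0,0],"spin":0}]'; python3 look.py w2
python3 - <<'E'
from h import *
f,g=PF((569.9,-17.6)); w=np.load("w2.npy"); q=g(w); hsv=cv2.cvtColor(cv2.imread("pics/w2.png"),cv2.COLOR_BGR2HSV).astype(int)
X,Y,Z=q[...,0],q[...,1],q[...,2]
m=(hsv[...,0]>15)&(hsv[...,0]<35)&(hsv[...,1]>140)&(abs(X)<30)&(Z>60)&(Z<250)&(abs(Y-20)<100)
print(np.percentile(q[m],[1,50,99],axis=0).round(1)); p,M,s=tool(); print(p,s["force"],s["finger_gap"])
E
```

```text
time: 6.4
ee_pos: [554.3, -67.9, 208.9]
eef_rot: [0.79, 0.613, 0.001, 0.002]
force: [12.8, -2.3, -10.9]
finger_gap: 0.219
gripper_force: 81.5
time: 7.65
ee_pos: [554.2, -67.9, 240.1]
eef_rot: [0.79, 0.613, 0.002, 0.002]
force: [9.9, -1.1, -1.5]
finger_gap: 0.216
gripper_force: 82.6
[[-10.1 -35.3 193.8]
 [ -0.4  29.4 195.4]
 [  9.4  63.4 197.1]]
[554.23930113 -67.95608504 240.10255126] [ 8.01333976 -2.6037857  -4.00396909] 0.22065230171319675
```

```bash
python3 -m handwheel '[{"xyz":[0,0,-0.02],"spin":0},{"xyz":[0,0,-0.02],"spin":0},{"xyz":[0,0,0],"spin":0},{"xyz":[0,0,0],"spin":0},{"xyz":[0,0,0.02],"spin":0},{"xyz":[0,0,0.02],"spin":0},{"xyz":[0,0,0.02],"spin":0},{"xyz":[0,0,0.02],"spin":0},{"xyz":[0,0,0],"spin":0},{"xyz":[0,0,0],"spin":0}]'
python3 -m handwheel '[{"xyz":[0,0,0],"spin":0},{"xyz":[0,0,0],"spin":0},{"xyz":[0,0,0],"spin":0},{"xyz":[0,0,0],"spin":0},{"xyz":[0,0,0],"spin":0},{"xyz":[0,0,0],"spin":0},{"xyz":[0,0,-0.1],"spin":0},{"xyz":[0,0,-0.4],"spin":0},{"xyz":[0,0,-0.8],"spin":0},{"xyz":[0,0,-0.8],"spin":0}]' 85
python3 look.py w3
python3 - <<'E'
from h import *
f,g=PF((569.9,-17.6)); w=np.load("w3.npy"); q=g(w); hsv=cv2.cvtColor(cv2.imread("pics/w3.png"),cv2.COLOR_BGR2HSV).astype(int)
X,Y,Z=q[...,0],q[...,1],q[...,2]
m=(hsv[...,0]>15)&(hsv[...,0]<35)&(hsv[...,1]>140)&(abs(X)<30)&(Z>60)&(Z<250)&(abs(Y-20)<100)
print(np.percentile(q[m],[1,50,99],axis=0).round(1)); p,M,s=tool(); print(p,s["force"],s["finger_gap"])
c=read_camera("top"); w=cloud(c); k=np.zeros((480,640),bool); k[185:300,385:465]=1; P=w[k&(w[...,2]>55)&(w[...,2]<100)]
r=cv2.minAreaRect(P[:,:2].astype(np.float32)); print(r)
u=np.array([np.cos(np.radians(10.65)),np.sin(np.radians(10.65)),0])
plan(np.array([r[0][0],r[0][1],280])-65*u, 100.65,10)
E
```

```text
time: 8.95
ee_pos: [554.2, -68.0, 239.6]
eef_rot: [0.79, 0.613, 0.002, 0.002]
force: [3.2, -0.5, 9.8]
finger_gap: 0.215
gripper_force: 84.4
time: 10.2
ee_pos: [552.3, -67.6, 343.3]
eef_rot: [0.79, 0.614, -0.0, -0.0]
force: [0.9, 0.5, -0.4]
finger_gap: 0.995
gripper_force: 0.0
[[-10.  -35.2 193.6]
 [ -0.3  44.3 195.3]
 [  9.4  98.  197.1]]
[553.78323347 -68.05999159 349.12817098] [ 0.45415388 -0.56791431  4.1661124 ] 0.99285119560742
((500.9957275390625, -262.25848388671875), (200.4757537841797, 66.73133087158203), 10.560319900512695)
TCP [553.9 -68.2 347. ] yaw -14.3 spin/row 6.505
[[-0.457, -0.125, 0.134], [-0.468, -0.072, 0.134], [-0.473, -0.018, 0.134], [-0.472, 0.035, 0.134], [-0.465, 0.089, 0.134], [-0.452, 0.141, 0.134], [-0.434, 0.191, 0.134], [-0.409, 0.239, 0.134], [-0.379, 0.284, 0.134], [-0.345, 0.325, 0.134]]
```

The bar hangs at 0.1205, let go. Next is the carton.

```bash
python3 -m handwheel '[{"xyz":[-0.457,-0.125,0.13],"spin":6.5},{"xyz":[-0.468,-0.07,0.13],"spin":6.5},{"xyz":[-0.473,-0.02,0.13],"spin":6.5},{"xyz":[-0.472,0.035,0.13],"spin":6.5},{"xyz":[-0.465,0.09,0.13],"spin":6.5},{"xyz":[-0.452,0.14,0.13],"spin":6.5},{"xyz":[-0.434,0.19,0.13],"spin":6.5},{"xyz":[-0.41,0.24,0.13],"spin":6.5},{"xyz":[-0.38,0.285,0.13],"spin":6.5},{"xyz":[-0.345,0.325,0.13],"spin":6.5}]'
python3 look.py w4
python3 - <<'E'
from h import *
w=np.load("w4.npy"); Z=w[...,2]; d=np.hypot(w[...,0]-501,w[...,1]+262)
m=(Z>68)&(Z<95)&(d<125); P=w[m]; r=cv2.minAreaRect(P[:,:2].astype(np.float32)); print(m.sum(),r,np.percentile(P,[1,99],axis=0).round(1))
u=np.array([np.cos(np.radians(10.6)),np.sin(np.radians(10.6)),0])
plan(np.array([501,-262,95])-65*u, 100.6,10)
E
```

```text
time: 11.55
ee_pos: [435.3, -274.3, 276.7]
eef_rot: [0.996, 0.092, 0.0, -0.0]
force: [-0.1, -0.0, 1.0]
finger_gap: 0.999
gripper_force: 0.0
20727 ((500.7442932128906, -262.53033447265625), (199.09817504882812, 65.41300964355469), 10.375408172607422) [[ 404.9 -304.9   69.6]
 [ 597.2 -219.6   82.1]]
TCP [ 432.9 -277.1  276.1] yaw -80.04 spin/row -0.064
[[0.009, -0.005, 0.362], [0.009, -0.005, 0.362], [0.009, -0.005, 0.362], [0.009, -0.005, 0.362], [0.009, -0.005, 0.362], [0.009, -0.005, 0.362], [0.009, -0.005, 0.362], [0.009, -0.005, 0.362], [0.009, -0.005, 0.362], [0.009, -0.005, 0.362]]
```

View pics/w4.png

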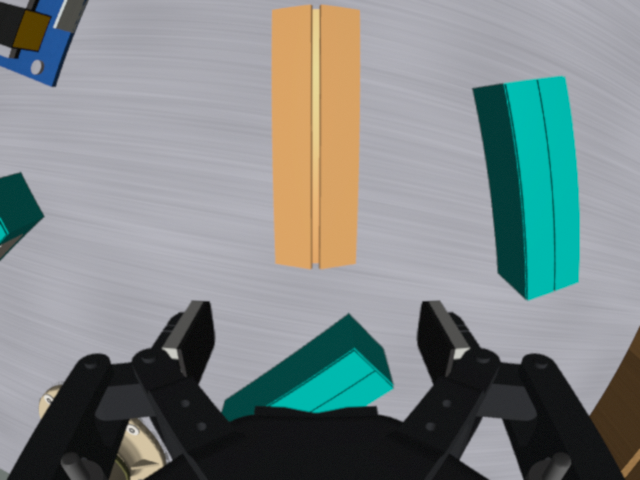

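Wrist view: the carton runs up the image at columns 272–360, centred between the fingers. It measures 199×65 mm at 10.4°, with the top at 70–82 mm, as it should be. Descending and gripping gently.

```bash
python3 -m handwheel '[{"xyz":[0.01,-0.005,0.5],"spin":0},{"xyz":[0.01,-0.005,0.5],"spin":0},{"xyz":[0.01,0,0.5],"spin":0},{"xyz":[0.01,0,0.5],"spin":0},{"xyz":[0.01,0,0.5],"spin":0},{"xyz":[0,0,0.5],"spin":0},{"xyz":[0,0,0.4],"spin":0},{"xyz":[0,0,0.2],"spin":0},{"xyz":[0,0,0],"spin":0},{"xyz":[0,0,0],"spin":0}]'
python3 -m handwheel '[{"xyz":[0,0,0],"spin":0},{"xyz":[0,0,0],"spin":0},{"xyz":[0,0,0],"spin":0},{"xyz":[0,0,0],"spin":0},{"xyz":[0,0,0],"spin":0},{"xyz":[0,0,0],"spin":0},{"xyz":[0,0,0],"spin":0},{"xyz":[0,0,0],"spin":0},{"xyz":[0,0,-0.04],"spin":0},{"xyz":[0,0,-0.04],"spin":0}]' 50 40
python3 - <<'E'
from h import *
f,g=PF((569.9,-17.6)); p,M,s=tool(); print(p,g(p),s["force"],s["moment"],s["finger_gap"])
c=read_camera("top"); w=cloud(c); k=(w[...,2]>60)&(w[...,2]<100)&(np.hypot(w[...,0]-540,w[...,1]+250)<85); k[:, :385]=0
cv2.imwrite("pics/t5.png",c["image"][150:330,300:540])
# where TCP should be: offset of carton wrt tool (carton centre on pad line; 65 ahead)
plan(f([-20-65,-85,100]),75,10)
E
```

```text
time: 12.85
ee_pos: [438.6, -273.0, 97.6]
eef_rot: [0.996, 0.093, 0.0, 0.0]
force: [-0.2, 0.0, 0.9]
finger_gap: 0.996
gripper_force: 0.0
time: 14.1
ee_pos: [437.9, -272.5, 100.8]
eef_rot: [0.996, 0.093, -0.0, -0.0]
force: [-0.3, 0.4, -3.2]
finger_gap: 0.742
gripper_force: 44.5
[ 437.8535489  -272.50573504  100.77701929] [ -61.57261845 -280.39616913  100.77701929] [-0.2998873   0.43998465 -3.18948289] [0.00083881 0.16726236 0.02878916] 0.7424383879392235
TCP [ 438.  -272.6  101. ] yaw -79.27 spin/row 2.573
[[0.127, -0.373, 0.002], [0.11, -0.378, 0.002], [0.093, -0.383, 0.002], [0.076, -0.386, 0.002], [0.059, -0.389, 0.002], [0.041, -0.392, 0.002], [0.023, -0.393, 0.002], [0.006, -0.394, 0.002], [-0.012, -0.394, 0.002], [-0.03, -0.393, 0.002]]
```

Run:
```python
from h import *
print(read_camera("wrist")["T_tool_cam"].round(2))
f,g=PF((569.9,-17.6))
plan(f([-20-64-4,-85,100]),75,10)
```

```text
[[  0.    -0.95  -0.3   78.9 ]
 [  1.     0.     0.     0.58]
 [ -0.    -0.3    0.95 -70.08]
 [  0.     0.     0.     1.  ]]
TCP [ 438.1 -272.6  100.9] yaw -79.28 spin/row 2.572
[[0.122, -0.375, 0.002], [0.105, -0.38, 0.002], [0.088, -0.385, 0.002], [0.07, -0.388, 0.002], [0.053, -0.391, 0.002], [0.035, -0.393, 0.002], [0.017, -0.394, 0.002], [-0.0, -0.395, 0.002], [-0.018, -0.394, 0.002], [-0.036, -0.393, 0.002]]
```

Run:
```python
from h import *
c=read_camera("side")["image"]; cv2.imwrite("pics/s6.png",cv2.resize(c[100:340,230:490],None,fx=2.4,fy=2.4,interpolation=cv2.INTER_CUBIC)); print(tool()[2]["joints"].round(2))
```

```text
[-0.16  0.46  0.81  1.93 -0.41  0.93 -0.54]
```

View pics/s6.png

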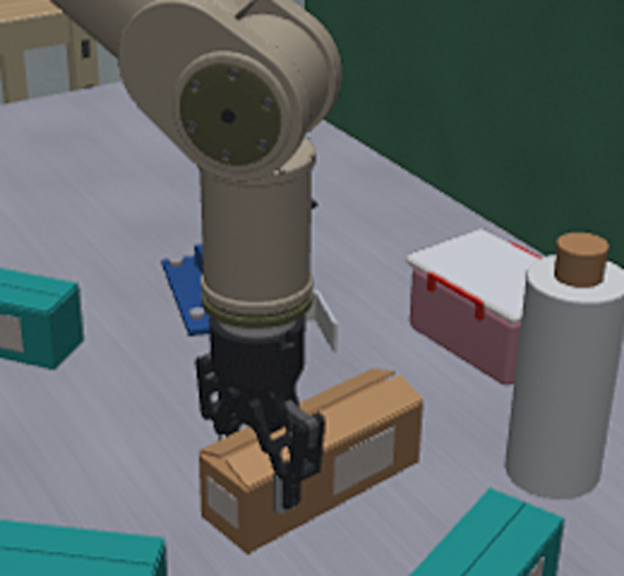

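Side view: the fingers hold the carton's near half at about (290,480), the flaps stand free, and no camera housing is drawn that could foul the bar. Moving the carton over to the press.

```bash
python3 -m handwheel '[{"xyz":[0.122,-0.375,0],"spin":2.57},{"xyz":[0.105,-0.38,0],"spin":2.57},{"xyz":[0.088,-0.385,0],"spin":2.57},{"xyz":[0.07,-0.388,0],"spin":2.57},{"xyz":[0.053,-0.39,0],"spin":2.57},{"xyz":[0.035,-0.393,0],"spin":2.57},{"xyz":[0.017,-0.394,0],"spin":2.57},{"xyz":[0,-0.395,0],"spin":2.57},{"xyz":[-0.018,-0.394,0],"spin":2.57},{"xyz":[-0.036,-0.393,0],"spin":2.57}]'
python3 - <<'E'
from h import *
f,g=PF((569.9,-17.6))
c=read_camera("top"); w=cloud(c); q=g(w); k=(q[...,2]>55)&(q[...,2]<95)&(abs(q[...,1]+85)<60)&(q[...,0]<120)&(q[...,0]>-140)&(np.isfinite(q[...,0]))
hsv=cv2.cvtColor(c["image"],cv2.COLOR_BGR2HSV).astype(int); k&=(hsv[...,0]>5)&(hsv[...,0]<22)&(hsv[...,1]>80)
P=q[k]; r=cv2.minAreaRect(P[:,:2].astype(np.float32)); print(k.sum(),r,np.percentile(P,[1,99],axis=0).round(1))
p,M,s=tool(); print(g(p),s["force"],s["finger_gap"])
plan(f([-20-64-4,-6,100]),75,10)
E
```

```text
time: 15.5
ee_pos: [462.9, -76.4, 100.8]
eef_rot: [0.991, -0.131, -0.0, -0.0]
force: [0.8, -0.6, -3.5]
finger_gap: 0.744
gripper_force: 44.9
577 ((44.05455017089844, -85.02544403076172), (64.3239974975586, 58.56189727783203), 89.28120422363281) [[  17.6 -116.8   65.7]
 [  72.7  -53.7   88.3]]
[-88.39390596 -81.48846784 100.50773043] [ 0.42027722  3.59534534 -3.26953866] 0.7428814090732706
TCP [463.4 -73.4 100.5] yaw -105.02 spin/row -0.002
[[0.001, -0.151, 0.001], [0.001, -0.151, 0.001], [0.001, -0.151, 0.001], [0.001, -0.151, 0.001], [0.001, -0.151, 0.001], [0.001, -0.151, 0.001], [0.001, -0.151, 0.001], [0.001, -0.151, 0.001], [0.001, -0.151, 0.001], [0.001, -0.151, 0.001]]
```

```bash
python3 -m handwheel '[{"xyz":[0,-0.18,0],"spin":0},{"xyz":[0,-0.18,0],"spin":0},{"xyz":[0,-0.18,0],"spin":0},{"xyz":[0,-0.18,0],"spin":0},{"xyz":[0,-0.18,0],"spin":0},{"xyz":[0,-0.18,0],"spin":0},{"xyz":[0,-0.18,0],"spin":0},{"xyz":[0,-0.18,0],"spin":0},{"xyz":[0,-0.08,0],"spin":0},{"xyz":[0,-0.04,0],"spin":0}]'
python3 -m handwheel '[{"xyz":[0,0,0.03],"spin":0},{"xyz":[0,0,0.03],"spin":0},{"xyz":[0,0,0],"spin":0},{"xyz":[0,-0.02,0],"spin":0},{"xyz":[0,-0.02,0],"spin":0},{"xyz":[0,-0.02,0],"spin":0},{"xyz":[0,-0.02,0],"spin":0},{"xyz":[0,0,0],"spin":0},{"xyz":[0,0,0],"spin":0},{"xyz":[0,0,0],"spin":0}]'
python3 - <<'E'
from h import *
f,g=PF((569.9,-17.6))
p,M,s=tool(); F=np.array(s["force"]); print(g(p),"Fpress",(g(F+f([0,0,0]))).round(1),s["moment"],s["finger_gap"])
E
```

```text
time: 16.8
ee_pos: [483.2, -1.6, 100.9]
eef_rot: [0.991, -0.13, -0.0, 0.0]
force: [0.7, 0.0, -3.2]
finger_gap: 0.743
gripper_force: 45.2
time: 18.05
ee_pos: [484.4, 2.2, 97.9]
eef_rot: [0.991, -0.13, 0.0, -0.0]
force: [0.1, -0.3, -1.0]
finger_gap: 0.739
gripper_force: 45.3
[-87.73660569  -2.98064177  97.94276201] Fpress [ 0.2 -0.3 -1. ] [-0.15387617 -0.12628251 -0.03601828] 0.739107210005612
```

```bash
python3 -m handwheel '[{"xyz":[0.02,0,0],"spin":0},{"xyz":[0.02,0,0],"spin":0},{"xyz":[0.02,0,0],"spin":0},{"xyz":[0,-0.02,0],"spin":0},{"xyz":[0,-0.02,0],"spin":0},{"xyz":[0,-0.01,0],"spin":0},{"xyz":[0,-0.01,0],"spin":0},{"xyz":[0,0,0],"spin":0},{"xyz":[0,0,0],"spin":0},{"xyz":[0,0,0],"spin":0}]'
python3 - <<'E'
from h import *
f,g=PF((569.9,-17.6))
p,M,s=tool(); F=np.array(s["force"]); print(g(p),"Fpress",(g(F+f([0,0,0]))).round(1),s["moment"],s["finger_gap"])
E
```

```text
time: 19.3
ee_pos: [488.0, 4.1, 97.9]
eef_rot: [0.991, -0.13, 0.0, 0.0]
force: [-0.0, -3.7, -2.2]
finger_gap: 0.746
gripper_force: 45.5
[-84.75794442  -0.25334429  97.91120745] Fpress [ 0.9 -3.6 -2.2] [-0.56813678 -0.09670521 -0.12222317] 0.7455044290412518
```

```bash
python3 -m handwheel '[{"xyz":[0.01,0,0],"spin":0},{"xyz":[0.01,0,0],"spin":0},{"xyz":[0.01,0,0],"spin":0},{"xyz":[0.01,0,0],"spin":0},{"xyz":[0,0,0],"spin":0},{"xyz":[0,0,0],"spin":0},{"xyz":[0,0,0],"spin":0},{"xyz":[0,0,0],"spin":0},{"xyz":[0,0,0],"spin":0},{"xyz":[0,0,0],"spin":0}]'
python3 - <<'E'
from h import *
f,g=PF((569.9,-17.6))
p,M,s=tool(); F=np.array(s["force"]); print(g(p),"Fpress",(g(F+f([0,0,0]))).round(1),s["moment"],s["finger_gap"])
c=read_camera("top"); w=cloud(c); q=g(w); k=(q[...,2]>55)&(q[...,2]<95)&(abs(q[...,1])<50)&(q[...,0]<120)&(q[...,0]>-140)&(np.isfinite(q[...,0]))
hsv=cv2.cvtColor(c["image"],cv2.COLOR_BGR2HSV).astype(int); k&=(hsv[...,0]>5)&(hsv[...,0]<18)&(hsv[...,1]>80)
P=q[k]; print(k.sum(),np.percentile(P,[1,99],axis=0).round(1))
E
```

```text
time: 20.55
ee_pos: [488.3, 4.0, 97.8]
eef_rot: [0.991, -0.13, -0.002, -0.0]
force: [-11.2, 0.0, 10.7]
finger_gap: 0.739
gripper_force: 46.8
[-84.36235127  -0.26360546  97.77053331] Fpress [-10.8  -2.8  10.7] [-0.43467012  1.76411082 -0.17561213] 0.739001127863722
364 [[ 38.1 -32.6  63.5]
 [ 76.6  30.2  85.8]]
```

Seated snug on both faces (about 3 N at the fence, 11 N at the stop). Letting go and rising.

```bash
python3 -m handwheel '[{"xyz":[-0.01,0,0],"spin":0},{"xyz":[0,0,0],"spin":0},{"xyz":[0,0,0],"spin":0},{"xyz":[0,0,0],"spin":0},{"xyz":[0,0,0],"spin":0},{"xyz":[0,0,-0.2],"spin":0},{"xyz":[0,0,-0.6],"spin":0},{"xyz":[0,0,-1],"spin":0},{"xyz":[0,0,-1],"spin":0},{"xyz":[0,0,-1],"spin":0}]' 85
python3 -m handwheel '[{"xyz":[0,0,-1],"spin":0},{"xyz":[0,0,0],"spin":0},{"xyz":[0,0,0],"spin":0},{"xyz":[0,0,0],"spin":-10},{"xyz":[0,0,0],"spin":-10},{"xyz":[0,0,0],"spin":-10},{"xyz":[0,0,0],"spin":-10},{"xyz":[0,0,0],"spin":-10},{"xyz":[0,0,0],"spin":-10},{"xyz":[0,0,0],"spin":-10}]'
python3 look.py w7
python3 - <<'E'
from h import *
f,g=PF((569.9,-17.6)); p,M,s=tool(); print(g(p))
w=np.load("w7.npy"); q=g(w); X,Y,Z=q[...,0],q[...,1],q[...,2]; im=cv2.imread("pics/w7.png"); hsv=cv2.cvtColor(im,cv2.COLOR_BGR2HSV).astype(int)
k=(Z>60)&(Z<85)&(abs(Y)<50)&(X>-150)&(X<90)&(hsv[...,0]>5)&(hsv[...,0]<22)&(hsv[...,1]>80)
P=q[k]; print(k.sum(),np.percentile(P,[1,99],axis=0).round(1),cv2.minAreaRect(P[:,:2].astype(np.float32)))
k=(hsv[...,2]<110)&(Z>198)&(Z<270)&(abs(X)<30)&(Y<60)&(Y>-40); print("knob",k.sum(),np.percentile(q[k],[1,99],axis=0).round(1) if k.any() else 0)
k=((hsv[...,0]<8)|(hsv[...,0]>172))&(hsv[...,1]>150)&(Z>150)&(abs(X-30)<25)&(abs(Y-30)<80); print("lever",np.percentile(q[k],[1,50,99],axis=0).round(1) if k.any() else 0)
plan(f([11,30,345]),-15,10)
E
```

```text
time: 21.85
ee_pos: [489.1, 3.3, 290.0]
eef_rot: [0.991, -0.131, 0.0, -0.0]
force: [0.1, 0.3, 1.3]
finger_gap: 0.996
gripper_force: 0.0
time: 23.1
ee_pos: [488.7, 3.7, 336.4]
eef_rot: [0.886, 0.464, -0.002, -0.0]
force: [-0.4, -0.1, 0.4]
finger_gap: 0.995
gripper_force: 0.0
[-83.98099083  -0.41946534 336.41275169]
9367 [[-118.9  -31.8   64.3]
 [  66.3   31.6   81.9]] ((-24.684173583984375, -0.672882080078125), (65.463623046875, 192.4862060546875), 89.49945831298828)
knob 1284 [[-13.9 -12.9 198.8]
 [ 12.2  13.1 219.9]]
lever [[ 24.2  -2.  184.8]
 [ 29.4  44.1 188.5]
 [ 35.7  86.2 190.7]]
TCP [488.7   3.7 336.4] yaw -34.18 spin/row -1.918
[[0.12, 0.159, -0.017], [0.114, 0.163, -0.017], [0.109, 0.167, -0.017], [0.103, 0.171, -0.017], [0.098, 0.174, -0.017], [0.092, 0.177, -0.017], [0.086, 0.18, -0.017], [0.08, 0.183, -0.017], [0.073, 0.185, -0.017], [0.067, 0.188, -0.017]]
```

View pics/w7.png

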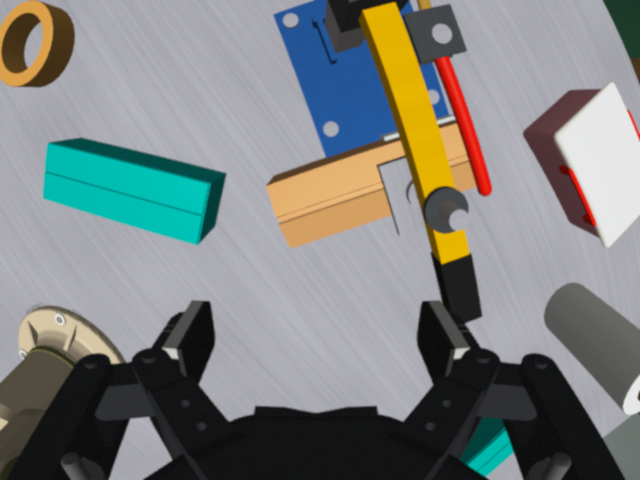

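Wrist view: the carton sits under the bar at about (370,180), square to within 0.5° with its far half hidden by the bar. The knob is at (446,210) and the lever runs to (487,190). Moving over the release grip and descending.

```bash
python3 -m handwheel '[{"xyz":[0.12,0.16,0],"spin":-1.92},{"xyz":[0.114,0.163,0],"spin":-1.92},{"xyz":[0.109,0.167,0],"spin":-1.92},{"xyz":[0.103,0.171,0],"spin":-1.92},{"xyz":[0.098,0.174,0],"spin":-1.92},{"xyz":[0.092,0.177,0],"spin":-1.92},{"xyz":[0.086,0.18,0],"spin":-1.92},{"xyz":[0.08,0.183,0],"spin":-1.92},{"xyz":[0.073,0.185,0],"spin":-1.92},{"xyz":[0.067,0.188,0],"spin":-1.92}]'
python3 -m handwheel '[{"xyz":[0,0,0],"spin":0},{"xyz":[0,0,0],"spin":0},{"xyz":[0,0,0],"spin":0},{"xyz":[0,0,0],"spin":0},{"xyz":[0,0,0],"spin":0},{"xyz":[0,0,0.1],"spin":0},{"xyz":[0,0,0.2],"spin":0},{"xyz":[0,0,0.2],"spin":0},{"xyz":[0,0,0.1],"spin":0},{"xyz":[0,0,0],"spin":0}]'
python3 - <<'E'
from h import *
f,g=PF((569.9,-17.6)); p,M,s=tool(); print(g(p),s["force"],s["joints"].round(2))
plan(f([11,30,238]),-15,10)
E
```

```text
time: 24.4
ee_pos: [588.9, 7.2, 336.3]
eef_rot: [0.798, 0.602, -0.001, -0.001]
force: [-0.9, 0.5, -0.3]
finger_gap: 0.993
gripper_force: 0.0
time: 25.65
ee_pos: [588.9, 7.4, 307.3]
eef_rot: [0.797, 0.603, -0.0, -0.0]
force: [-0.4, -0.4, -1.0]
finger_gap: 0.995
gripper_force: 0.0
[ 11.85167124  29.01130426 307.30157018] [-0.42774765 -0.44754718 -1.0311995 ] [-0.72  0.4   0.89  1.5  -0.31  1.39 -0.09]
TCP [588.9   7.4 307.3] yaw -15.78 spin/row -0.078
[[0.002, -0.002, 0.139], [0.002, -0.002, 0.139], [0.002, -0.002, 0.139], [0.002, -0.002, 0.139], [0.002, -0.002, 0.139], [0.002, -0.002, 0.139], [0.002, -0.002, 0.139], [0.002, -0.002, 0.139], [0.002, -0.002, 0.139], [0.002, -0.002, 0.139]]
```

```bash
python3 -m handwheel '[{"xyz":[0.003,-0.003,0.175],"spin":-0.08},{"xyz":[0.003,-0.003,0.175],"spin":-0.08},{"xyz":[0.003,-0.003,0.175],"spin":-0.08},{"xyz":[0.003,-0.003,0.175],"spin":-0.08},{"xyz":[0.003,-0.003,0.175],"spin":-0.08},{"xyz":[0.003,-0.003,0.175],"spin":-0.08},{"xyz":[0.003,-0.003,0.175],"spin":-0.08},{"xyz":[0,0,0.165],"spin":-0.08},{"xyz":[0,0,0],"spin":-0.08},{"xyz":[0,0,0],"spin":-0.08}]'
python3 -m handwheel '[{"xyz":[0,0,0],"spin":0},{"xyz":[0,0,0],"spin":0},{"xyz":[0,0,0],"spin":0},{"xyz":[0,0,0],"spin":0},{"xyz":[0,0,0],"spin":0},{"xyz":[0,0,0],"spin":0},{"xyz":[0,0,0],"spin":0},{"xyz":[0,0,0],"spin":0},{"xyz":[0,0,0],"spin":0},{"xyz":[0,0,0],"spin":0}]' 25 50
python3 - <<'E'
from h import *
f,g=PF((569.9,-17.6)); p,M,s=tool(); print(g(p),"Fp",g(s["force"]+f([0,0,0])).round(1),s["moment"],s["finger_gap"]*85.4)
E
```

```text
time: 26.9
ee_pos: [588.5, 8.5, 238.6]
eef_rot: [0.793, 0.609, 0.0, 0.0]
force: [0.3, 0.6, 0.2]
finger_gap: 1.0
gripper_force: 0.0
time: 28.15
ee_pos: [584.2, 9.8, 235.3]
eef_rot: [0.793, 0.609, -0.004, -0.004]
force: [-14.6, 4.3, -5.0]
finger_gap: 0.4
gripper_force: 51.5
[  6.68737958  30.11289256 235.27648635] Fp [-15.2   0.4  -5. ] [ 0.67065951  3.05628926 -0.34748489] 34.1589785041703
```

Bar and lever are held together (34 mm over both), and the hand carries the bar's weight of about 5 N. I'll ease the sideways load and lower.

```bash
python3 -m handwheel '[{"xyz":[0,-0.04,0],"spin":0},{"xyz":[0,-0.04,0.04],"spin":0},{"xyz":[0,0,0.08],"spin":0},{"xyz":[0,0,0.1],"spin":0},{"xyz":[0,0,0.1],"spin":0},{"xyz":[0,0,0.1],"spin":0},{"xyz":[0,0,0.1],"spin":0},{"xyz":[0,0,0.1],"spin":0},{"xyz":[0,0,0.1],"spin":0},{"xyz":[0,0,0.04],"spin":0}]'
python3 - <<'E'
from h import *
f,g=PF((569.9,-17.6)); p,M,s=tool(); print(g(p),"Fp",g(s["force"]+f([0,0,0])).round(1),s["moment"],s["finger_gap"]*85.4)
E
```

```text
time: 29.4
ee_pos: [583.6, 9.9, 199.3]
eef_rot: [0.793, 0.609, -0.001, -0.001]
force: [-5.6, 2.4, -5.3]
finger_gap: 0.401
gripper_force: 52.3
[  6.08634063  30.08276509 199.30458555] Fp [-6.   0.8 -5.3] [ 0.39287416  1.45014559 -0.44986394] 34.22828402806751
```

```bash
python3 -m handwheel '[{"xyz":[0,0,0.03],"spin":0},{"xyz":[0,0,0.03],"spin":0},{"xyz":[0,0,0.03],"spin":0},{"xyz":[0,0,0.03],"spin":0},{"xyz":[0,0,0.03],"spin":0},{"xyz":[0,0,0.02],"spin":0},{"xyz":[0,0,0.02],"spin":0},{"xyz":[0,0,0.02],"spin":0},{"xyz":[0,0,0.02],"spin":0},{"xyz":[0,0,0.01],"spin":0}]'
python3 -m handwheel '[{"xyz":[0,0,0.02],"spin":0},{"xyz":[0,0,0.02],"spin":0},{"xyz":[0,0,0.02],"spin":0},{"xyz":[0,0,0.02],"spin":0},{"xyz":[0,0,0.02],"spin":0},{"xyz":[0,0,0],"spin":0},{"xyz":[0,0,0],"spin":0},{"xyz":[0,0,0],"spin":0},{"xyz":[0,0,0],"spin":0},{"xyz":[0,0,0],"spin":0}]'
```

```text
time: 30.65
ee_pos: [583.5, 9.9, 187.6]
eef_rot: [0.793, 0.609, -0.001, -0.001]
force: [-6.7, 1.5, -3.9]
finger_gap: 0.399
gripper_force: 52.3
time: 31.9
ee_pos: [583.5, 9.9, 182.7]
eef_rot: [0.793, 0.609, -0.001, -0.001]
force: [-6.3, 1.4, -5.3]
finger_gap: 0.4
gripper_force: 52.3
```

```bash
python3 -m handwheel '[{"xyz":[0,0,0.02],"spin":0},{"xyz":[0,0,0.02],"spin":0},{"xyz":[0,0,0.02],"spin":0},{"xyz":[0,0,0.02],"spin":0},{"xyz":[0,0,0.02],"spin":0},{"xyz":[0,0,0],"spin":0},{"xyz":[0,0,0],"spin":0},{"xyz":[0,0,0],"spin":0},{"xyz":[0,0,0],"spin":0},{"xyz":[0,0,0],"spin":0}]'
```

```text
time: 33.15
ee_pos: [583.5, 9.9, 178.0]
eef_rot: [0.793, 0.609, -0.001, -0.001]
force: [-8.3, 1.8, -1.1]
finger_gap: 0.404
gripper_force: 52.9
```

```bash
python3 -m handwheel '[{"xyz":[0,0,0.01],"spin":0},{"xyz":[0,0,0.01],"spin":0},{"xyz":[0,0,0.01],"spin":0},{"xyz":[0,0,0.01],"spin":0},{"xyz":[0,0,0],"spin":0},{"xyz":[0,0,0],"spin":0},{"xyz":[0,0,0],"spin":0},{"xyz":[0,0,0],"spin":0},{"xyz":[0,0,0],"spin":0},{"xyz":[0,0,0],"spin":0}]'
```

```text
time: 34.4
ee_pos: [583.5, 9.8, 177.9]
eef_rot: [0.793, 0.609, -0.0, -0.002]
force: [-15.5, 1.8, 15.9]
finger_gap: 0.403
gripper_force: 56.2
```

Contact is firm: about 16 N up, with the hand no longer descending. Easing off about 1 mm while keeping a light downward load, then opening.

```bash
python3 -m handwheel '[{"xyz":[0,0,-0.01],"spin":0},{"xyz":[0,0,-0.01],"spin":0},{"xyz":[0,0,0],"spin":0},{"xyz":[0,0,0],"spin":0},{"xyz":[0,0,0],"spin":0},{"xyz":[0,0,0],"spin":0},{"xyz":[0,0,0],"spin":0},{"xyz":[0,0,0],"spin":0},{"xyz":[0,0,0],"spin":0},{"xyz":[0,0,0],"spin":0}]'
python3 -m handwheel '[{"xyz":[0,0,0],"spin":0},{"xyz":[0,0,0],"spin":0},{"xyz":[0,0,0],"spin":0},{"xyz":[0,0,0],"spin":0},{"xyz":[0,0,0],"spin":0},{"xyz":[0,0,0],"spin":0},{"xyz":[0,0,0],"spin":0},{"xyz":[0,0,0],"spin":0},{"xyz":[0,0,0],"spin":0},{"xyz":[0,0,0],"spin":0}]' 85
python3 -m handwheel '[{"xyz":[0,0.04,-0.1],"spin":0},{"xyz":[0,0,-0.3],"spin":0},{"xyz":[0,0,-0.6],"spin":0},{"xyz":[0,0,-0.6],"spin":0},{"xyz":[0,0,-0.6],"spin":0},{"xyz":[0,0,-0.6],"spin":0},{"xyz":[-0.6,-0.6,0],"spin":0},{"xyz":[-0.6,-0.6,0],"spin":0},{"xyz":[0,-0.6,0],"spin":0},{"xyz":[0,-0.3,0],"spin":0}]'
python3 look.py w9
python3 - <<'E'
from h import *
f,g=PF((569.9,-17.6)); q=g(np.load("w9.npy")); X,Y,Z=q[...,0],q[...,1],q[...,2]; im=cv2.imread("pics/w9.png"); hsv=cv2.cvtColor(im,cv2.COLOR_BGR2HSV).astype(int)
k=(Z>55)&(Z<100)&(abs(Y)<45)&(X>-150)&(X<95)&(hsv[...,0]>5)&(hsv[...,0]<20)&(hsv[...,1]>80)
P=q[k]; print(k.sum(),np.percentile(P,[1,25,50,75,99],axis=0).round(1).tolist(),cv2.minAreaRect(P[:,:2].astype(np.float32)))
for a in range(-35,35,7):
    m=k&(Y>=a)&(Y<a+7); print(a,m.sum(),np.nanmedian(Z[m]).round(1) if m.any() else 0)
m=(hsv[...,0]>20)&(hsv[...,0]<35)&(hsv[...,1]>140)&(abs(X)<15)&(Z>100)&(Z<220)&(abs(Y-30)<90); print("bar top",np.median(Z[m]))
c=read_camera("side")["image"]; cv2.imwrite("pics/s9.png",cv2.resize(c[100:280,260:420],None,fx=3.5,fy=3.3,interpolation=cv2.INTER_CUBIC));
E
```

```text
time: 35.65
ee_pos: [583.5, 9.8, 178.0]
eef_rot: [0.793, 0.609, -0.001, -0.001]
force: [-12.3, 1.7, 8.5]
finger_gap: 0.398
gripper_force: 54.6
time: 36.9
ee_pos: [584.5, 9.7, 177.4]
eef_rot: [0.793, 0.609, -0.0, -0.0]
force: [0.5, -0.7, -0.1]
finger_gap: 0.993
gripper_force: 0.0
time: 38.15
ee_pos: [468.3, -22.4, 318.3]
eef_rot: [0.794, 0.608, 0.001, -0.001]
force: [0.9, 0.0, 0.3]
finger_gap: 0.993
gripper_force: 0.0
2766 [[-120.4, -32.1, 64.5], [-33.7, -25.9, 69.4], [55.1, -7.9, 70.0], [65.9, 8.1, 70.5], [76.8, 30.9, 72.8]] ((-21.46318817138672, -0.492462158203125), (64.28030395507812, 199.82012939453125), 89.70423889160156)
-35 521 70.0
-28 423 70.1
-21 258 70.2
-14 208 70.1
-7 411 69.6
0 221 70.0
7 206 70.0
14 198 70.1
21 196 70.0
28 124 69.6
bar top 132.70079325136751
```

View pics/s9.png

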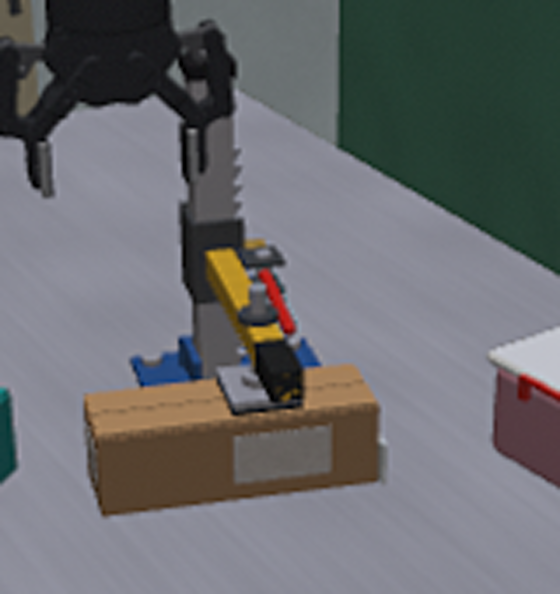

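The side view shows the foot at (260,385) flat on the carton with the flaps shut. The whole top measures 70 mm, and the rail is at about 0.058, between teeth, so the weight is on the carton. The carton is within about 2 mm of the seat and 0.3° of square. Handing in.

```bash
python3 -m handwheel '[{"xyz":[0,0,0],"spin":0},{"xyz":[0,0,0],"spin":0},{"xyz":[0,0,0],"spin":0},{"xyz":[0,0,0],"spin":0},{"xyz":[0,0,0],"spin":0},{"xyz":[0,0,0],"spin":0},{"xyz":[0,0,0],"spin":0},{"xyz":[0,0,0],"spin":0},{"xyz":[0,0,0],"spin":0},{"xyz":[0,0,0],"spin":0}]'; python3 -c "
from rig import order; print(order.close_job())"
```

```text
time: 39.5
ee_pos: [469.5, -21.7, 317.4]
eef_rot: [0.793, 0.609, -0.0, -0.0]
force: [-0.1, -0.1, 0.8]
finger_gap: 0.994
gripper_force: 0.0
the job is handed in; nothing more can be done
None
```

The job is handed in at 39.5 s: the carton is seated square against the fence and end stop, the foot rests on it with both flaps shut flat, and the robot has let go; the hand-in call returned no verdict.

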